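# Lock a stop nut with its jam nut while a spanner holds it

### The job

Slide the holding spanner fully onto the big brass stop nut of the stand, with its handle lying alongside the steel pin, and let go of it so that the pin keeps the nut from turning. Then push the orange-knobbed lever of the jam nut clockwise (seen from above), with no more than 20 N, until you feel it come up tight against the held nut, and from there a further 30 degrees (give or take 8) to squash its crush washer, no more; the brass nut must not turn more than about 20 degrees. Leave the spanner on the nut and disturb nothing else.

Things in the scene. Friction and masses are not known exactly. Their poses are not given: they have to be found in the camera images.
- stop_stand: Fixed grey plate, 172 x 90 mm and 10 mm thick, with an upright threaded stud (95 mm high) carrying two nuts. Origin: on the bench, on the stud's axis. The plate runs from 42 mm at the stand's +x to 130 mm at -x, and 45 mm to either y side. The spanner belongs with its handle along the stand's -x from the stud, its jaw opening to +x.
- pin_top (a point): Top centre of the reaction pin, a 10 mm steel pin standing 13 mm out of the plate (top 23 mm above the bench), 115 mm from the stud along the stand's -x and 18.5 mm to its +y. With the spanner straight on the nut its handle's edge passes 2.5 mm from the pin; tightening swings the handle (clockwise) against the pin.
- stop_nut_center (a point): Centre of the lower, brass hexagon nut, 36 mm across flats, from 11 to 28 mm above the bench, on the stud's axis. Two of its flats face the stand's +y and -y when its joint reads 0.
- stop_nut (a joint): Turn of the brass nut on the stud, rad, clockwise from above positive; 0 when two flats are parallel to the stand's x. It starts within 0.04 of 0, so the jaw (2 mm wider) slides straight on; it turns with about 0.12 N m.
- crush_washer: Copper crush washer (34 mm across, 1.6 mm thick) between the two nuts, origin on the stud's axis, its yaw means nothing. Once the jam nut is tight on it, each further 10 degrees of the lever squashes it 0.26 mm (30 degrees: 0.79 mm), only while the brass nut is held; far too little to measure here, so go by feel and the lever's angle.
- lever_knob (a point): Centre of the orange upright knob (14 mm thick, 34 mm tall, 63 to 97 mm above the bench) at the end of the jam nut's lever, 70 mm from the stud's axis; push it sideways. A bar 11 mm thick rises to it from the hub (27 mm thick, 71 mm high). The lever starts pointing roughly to the stand's -y, give or take 50 degrees.
- jam_nut: The jam nut with its lever, above the brass nut; its angle does not tell where it comes up tight. Clockwise it turns freely (under 1 N at the knob) for anything from 3 to 60 degrees, may then drag the brass nut and spanner some 10 degrees (about 2 N) until the spanner's handle bears on the pin, and then takes 4.5 to 8 N. It does not spring back.
- spanner_grip (a point): Centre of the spanner's red grip, an upright block 40 mm long (spanner's x), 16 mm wide (y), 38 mm tall (10 to 48 mm above the underside; this point is at 29 mm); grasp it across its width from above. Spanner: flat, 10 mm thick, 0.2 to 0.33 kg; handle 22 mm wide, ending 54 mm behind this point. x points to the jaw.
- spanner: The holding spanner; origin on its underside, below the grip. It starts flat on the bench at the left, between the end of a feed track (47 mm high, with a block on it up to 70 mm) and a bin (125 mm high), jaw away from the robot; the track runs on before the stand, and two presses 0.45 to 0.65 m tall stand to the right of the stand: swing the arm clear of them.
- spanner_jaw (a point): Centre of the spanner's open jaw, 85 mm from the grip centre along the spanner's +x, 5 mm above its underside. Opening 38 mm wide with flared tips (5 mm wider each side) that end 30 mm ahead of this point; the tips are 74 mm apart outside, the head 64 mm wide; its inner back is 22.5 mm behind this point. On the nut this point lies over the nut's centre.
- parts_jar: Jar with a blue lid, 65 mm across, 60 mm tall, a bystander; origin under its centre.
- caliper: Caliper, 226 mm long, lying near the front edge, a bystander; origin under its centre.
- wood_offcut: Small wood offcut, 45 x 85 x 22 mm, a bystander; origin under its centre.

How it is judged:
By the outcome, as a careful person would: the job done as asked, in the order asked, and still so for the second after the job is handed in, with the robot touching nothing.
It also fails if it takes over 72 s, if anything falls off the work surface, if the arm or the gripper's body presses on something with over 40 N, if the wrist force passes 120 N, or if a joint passes its speed limit or range.

### The arm

A 7-joint arm with a two-finger parallel gripper is mounted at the origin on a cart in front of the work surface, level with it; the furniture and walls round the work are solid. World frame = base frame: x ahead of the robot, y to its left, z up, the work surface at z = 0. Lengths are in m, angles in rad, forces in N, time in s.
With the tool pointing down it reaches from about 0.425 to 0.925 m from the base axis. Payload 6.8 kg.
Tool frame: the origin (TCP) lies midway between the tips of the shut fingers; the grasp point (between the pads) lies 19 mm behind it; y points along the fingers, z is the direction in which the jaws open and shut, and the axes are right-handed (so a half turn about y gives the same grasp; the last joint's range is limited). The gripper opens to 85 mm and grips with 20 to 120 N. Pads are 22 mm wide; open, the fingers measure 114 mm over their backs; the gripper's body (76 mm by 85 mm) begins 54 mm behind the grasp point. The pads swing forward as they close: fully open they stand 13 mm farther back than shut.
Start: joints at [-1.262, 0.477, 0.022, 1.555, -0.011, 1.109, -0.083], TCP at [0.273, 0.617, 0.231] pointing down, gripper open.
Joint ranges: [-2.96, 2.96], [-0.34, 2.1], [-1.41, 1.46], [0.24, 2.44], [-1.37, 4.51], [0.17, 1.92], [-2.96, 2.96]. Speed limits (rad/s): [2.39, 2.39, 3.14, 3.14, 3.14, 3.14, 3.14].

### API

Orientations are given as a unit quaternion [w, x, y, z].
In Python, from station import bot gives the robot as it stands. The module is installed in compiled form; this text tells all that it offers.
- The arm moves only by the shell command python3 -m crank 'ROWS' [FORCE]. ROWS is JSON, a list of rows, each an object with "linear": the shift along the tool's x, y, z in m, a list of three; "dr": the turn, a rotation vector about the tool's x, y, z in degrees, a list of three; "hand": the gripper command: -1 is shut, 1 is fully open, values between are in proportion. A call has 1 to 10 rows; each row is the pose to reach, as a shift and turn from the pose commanded when the call began, along the tool's axes at that moment; what a row does not reach only later rows make up. A row lasts 1/12 s, in which the tool goes at most 41.7 mm and 7.16 degrees, less where a joint would pass 70% of its speed; a pose out of reach is approached as far as the arm can. A call with a gripper value outside its range is refused whole. The fingers move at their own pace and stop on an object; FORCE is the grip in N (left out, the last holds). Time passes only in rows, so rows that repeat a pose let the fingers close. It gives the time, the measured TCP pose, the force and the opening at its end, in the units of the state.
- bot.get_obs(): the state, without advancing time (a new reading comes with each control period).
- bot.read_camera(name): name is "scene" or "top" or "wrist"; returns the picture (420x560x3 uint8, blue, green, red); there is no depth.
- bot.camera_params(name): a dict with "K" (3x3 intrinsics, pixels), "R" (3x3) and "t" (3): a world point X has camera coordinates R X + t; the wrist camera has in their place "hand_eye" (4x4, takes a point from camera to tool coordinates, whose origin is the TCP and whose axes are the tool frame's). Camera axes: x right, y down, z forward; pixel columns grow to the right and rows downward; lengths in m; the calibration is good to about 2 mm. A picture is of the moment at which its call begins: read the wrist's pose just before it. camera_params takes no time and is no camera call.
- bot.hand_in(): hands the job in, once; it reports no verdict.
Trained networks look in the newest picture that a camera, given by its name, has taken for a name from the list of things; names that differ only in an ending like _2 or _b are one class to them, and where a whole thing is asked for, a point or a joint stands for the part that bears it (a point fixed in the world has none). Each returns a list of dicts, best first, with "score" (0 to 1); they miss things now and then, are a little off and sometimes report something else, mostly with a low value. They report only what shows in the picture. A call takes as long as a camera call.
- bot.search_frame(camera, target): "extent" ([left, top, right, bottom] in pixels, round what is visible of it).
- bot.cut_out(camera, target): "pixels" (420x560 bool, what is visible of it) and "extent" ([left, top, right, bottom] in pixels, round what is visible of it).
- bot.place_of(camera, target): "xy" ([column, row] in pixels: a listed point, or the origin of a listed thing).
The state is a dict: "t": time; "q": joint angles; "joint_vel": joint speeds; "joint_torque": joint torques, N m; "eef_pos": TCP position; "tool_rot": TCP orientation; "contact_force": force on the tool from outside, world axes, zero at the start; "torque": the same for the moment, N m; "gripper_width": opening from 0.0 (shut) to 1.0 (fully open).
Only numpy, scipy, OpenCV 4.12 (cv2) and the standard library are available. Lean on these libraries where they do the work, as an engineer would, in place of code of your own. Each camera call takes 0.05 s, during which the arm holds its last target. There are 200 camera calls.

## Working session

There is one attempt and no reset: what is moved stays moved. The work goes in short steps, Python scripts to look and compute and a shell command to move; the robot and the scene stay as the last step left them, time stands still between calls to the robot, and variables do not carry over. Pictures are saved under pics/ and viewed, about 8 in all and at most 12, crops included, and the job is handed in when it is done.

```bash
mkdir -p pics; cat > h.py <<'E'
import numpy as np, cv2
from station import bot
from scipy.spatial.transform import Rotation as Rn
def tool(o=None):
    o=o or bot.get_obs(); q=np.array(o['tool_rot']); T=np.eye(4)
    T[:3,:3]=Rn.from_quat(q[[1,2,3,0]]).as_matrix(); T[:3,3]=o['eef_pos']; return T
def cam(name,T=None):
    p=bot.camera_params(name); K=np.array(p['K'])
    if name=='wrist':
        W=(tool() if T is None else T)@np.array(p['hand_eye']); return K,W[:3,:3],W[:3,3]
    R=np.array(p['R']);t=np.array(p['t']); return K,R.T,-R.T@t
def ray(name,uv,z,T=None):
    K,R,c=cam(name,T); d=R@np.linalg.solve(K,[uv[0],uv[1],1]); s=(z-c[2])/d[2]; return c+s*d
def proj(name,X,T=None):
    K,R,c=cam(name,T); v=K@(R.T@(np.array(X)-c)); return v[:2]/v[2]
E
python3 - <<'E'
from h import *
np.set_printoptions(precision=4,suppress=True)
o=bot.get_obs(); print(o); print(tool(o))
for n in ['scene','top','wrist']:
    im=bot.read_camera(n); cv2.imwrite(f'pics/{n}0.png',im); print(n,cam(n)[2])
    for t,z in [('stop_stand',0),('stop_nut_center',.0195),('pin_top',.023),('lever_knob',.08),('spanner_grip',.029),('spanner_jaw',.005),('spanner',0)]:
        print(' ',t,[(round(d['score'],2),np.round(d['xy'],1),ray(n,d['xy'],z)) for d in bot.place_of(n,t)[:2]])
a=cv2.imread('pics/scene0.png');b=cv2.imread('pics/top0.png');
cv2.imwrite('pics/a.png',cv2.resize(np.vstack([a,b]),(560,840))[:, :]) 
E
```

```text
{'t': 0.0, 'q': array([-1.2621,  0.4778,  0.0223,  1.5564, -0.0115,  1.1093, -0.0831]), 'joint_vel': array([ 0.0002, -0.0002, -0.0007, -0.0002,  0.0004, -0.0018,  0.0005]), 'joint_torque': array([ -0.    , -59.6448,   1.6072, -28.1209,   0.0122,   0.0093,
         0.    ]), 'eef_pos': array([0.273 , 0.6167, 0.2303]), 'tool_rot': array([-0.6912,  0.6924, -0.1464,  0.1462]), 'contact_force': array([-1.0738,  0.9216,  0.1998]), 'torque': array([ 0.0054,  0.005 , -0.0052]), 'gripper_width': 1.0000123874883546}
[[ 0.9144 -0.0006  0.4048  0.273 ]
 [-0.4048 -0.0017  0.9144  0.6167]
 [ 0.0001 -1.     -0.0018  0.2303]
 [ 0.      0.      0.      1.    ]]
scene [ 0.0731 -0.28    0.7426]
  stop_stand [(0.88, array([237.4, 210.1]), array([0.5495, 0.1966, 0.    ]))]
  stop_nut_center [(0.85, array([238.3, 202.4]), array([0.5578, 0.1992, 0.0195]))]
  pin_top [(0.72, array([212.1, 177.5]), array([0.5813, 0.3094, 0.023 ]))]
  lever_knob [(0.86, array([212.5, 204.3]), array([0.4772, 0.2015, 0.08  ]))]
  spanner_grip [(0.69, array([147.4, 185.1]), array([0.4562, 0.4151, 0.029 ]))]
  spanner_jaw [(0.81,
[... 531 characters left out ...]
  ]))]
  spanner_grip [(0.63, array([249.1, 241.4]), array([0.4892, 0.2088, 0.029 ])), (0.62, array([182.7, 252.7]), array([0.4553, 0.4087, 0.029 ]))]
  spanner_jaw [(0.76, array([194.9, 229.7]), array([0.5282, 0.3809, 0.005 ]))]
  spanner [(0.68, array([186.6, 255.2]), array([0.4498, 0.4045, 0.    ])), (0.38, array([402.6, 266.8]), array([ 0.4147, -0.2545,  0.    ]))]
wrist [0.1999 0.65   0.3746]
  stop_stand []
  stop_nut_center []
  pin_top []
  lever_knob []
  spanner_grip [(0.73, array([181.3, 372.4]), array([0.4537, 0.4112, 0.029 ]))]
  spanner_jaw [(0.84, array([204.3, 411.7]), array([0.5416, 0.3912, 0.005 ]))]
  spanner [(0.75, array([192.7, 354. ]), array([0.4551, 0.4186, 0.    ]))]
```

View pics/scene0.png

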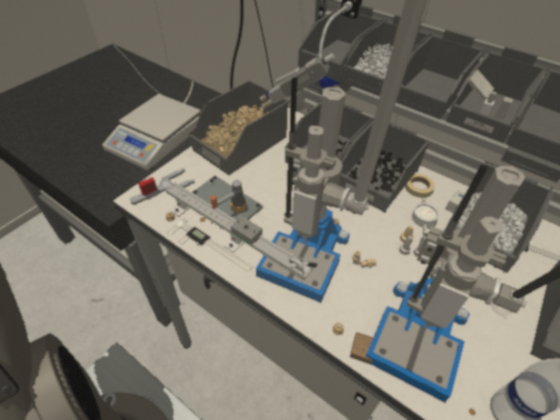

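View pics/top0.png

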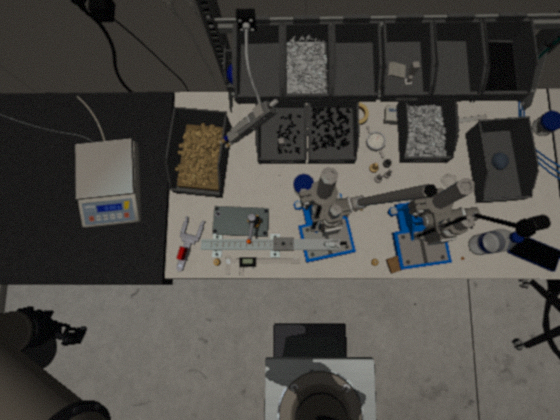

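The scene picture shows the spanner at about (150–180, 185), with the stand's stud at (238, 202), the knob at (212, 204) and the pin at (212, 178). The top picture shows the red grip at (183, 253), the jaw pointing up at (195, 230), the end of the track at (202, 243) and the stand plate spanning columns 213–270. The network's second hit for the grip in the top view, at (249, 241), is really the knob. Next I move above the spanner for a closer look.

```bash
python3 -m crank '[{"linear":[0.04,0,-0.022],"dr":[0,-5,0],"hand":1},{"linear":[0.075,0,-0.042],"dr":[0,-11,0],"hand":0.0},{"linear":[0.11,0,-0.062],"dr":[0,-11,0],"hand":0.0},{"linear":[0.15,0.01,-0.084],"dr":[0,-11,0],"hand":0.0},{"linear":[0.185,0.02,-0.105],"dr":[0,-11,0],"hand":0.0},{"linear":[0.22,0.03,-0.126],"dr":[0,-11,0],"hand":0.0},{"linear":[0.227,0.03,-0.126],"dr":[0,-11,0],"hand":0.0},{"linear":[0.227,0.03,-0.126],"dr":[0,-11,0],"hand":0.0},{"linear":[0.227,0.03,-0.126],"dr":[0,-11,0],"hand":0.0}]'
python3 - <<'E'
from h import *
np.set_printoptions(precision=4,suppress=True)
T=tool(); print(T)
im=bot.read_camera('wrist'); cv2.imwrite('pics/w1.png',im)
for t,z in [('stop_nut_center',.0195),('pin_top',.023),('lever_knob',.08),('spanner_grip',.029),('spanner_jaw',.005),('spanner',0)]:
    print(' ',t,[(round(d['score'],2),np.round(d['xy'],1),ray('wrist',d['xy'],z,T)) for d in bot.place_of('wrist',t)[:2]])
print(cam('wrist',T)[2], cam('wrist',T)[1], ray('top',(202,243),.047))
E
```

```text
t: 1.95
eef_pos: [0.4304, 0.4097, 0.2014]
tool_rot: [0.703, -0.702, 0.08, -0.08]
contact_force: [-0.3, 0.3, 0.7]
gripper_width: 0.502
[[ 0.9743 -0.      0.2251  0.4304]
 [-0.2251  0.0003  0.9743  0.4097]
 [-0.0001 -1.      0.0002  0.2014]
 [ 0.      0.      0.      1.    ]]
  stop_nut_center [(0.95, array([108.9, 331.1]), array([0.5584, 0.1934, 0.0195]))]
  pin_top [(0.68, array([216.3, 330.1]), array([0.5808, 0.3078, 0.023 ]))]
  lever_knob [(0.82, array([ 58.4, 305.6]), array([0.4859, 0.2046, 0.08  ]))]
  spanner_grip [(0.6, array([279.8, 198.6]), array([0.4508, 0.4069, 0.029 ]))]
  spanner_jaw []
  spanner [(0.87, array([288.6, 190.9]), array([0.454 , 0.4153, 0.    ]))]
[0.3522 0.4278 0.3447] [[ 0.2249  0.9246  0.3074]
 [ 0.9744 -0.2135 -0.0705]
 [ 0.0004  0.3154 -0.9489]] [0.4827 0.3471 0.047 ]
```

View pics/w1.png

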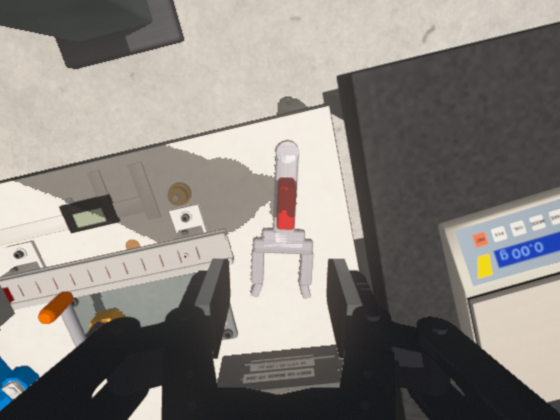

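The spanner is in the middle of this wrist picture: red grip at (286, 204), handle end at (287, 143), jaw tips at about (258, 293) and (306, 293). The end of the track is at (232, 250), the knob at (57, 307) and the brass nut at about (108, 320). I fit the spanner's axis from its mask.

```bash
python3 - <<'E'
from h import *
np.set_printoptions(precision=4,suppress=True)
T=tool()
im=cv2.imread('pics/w1.png').astype(int)
B,G,R=im[...,0],im[...,1],im[...,2]
red=(R>90)&(G<60)&(B<70); red[:, :240]=0; red[:,330:]=0; red[:150]=0; red[260:]=0
ys,xs=np.nonzero(red); print('red',xs.min(),xs.max(),ys.min(),ys.max(),xs.mean(),ys.mean())
for r in range(176,234,6):
    c=np.nonzero(red[r])[0]; print(r,(c.min(),c.max()) if len(c) else None, end=' ')
d=bot.cut_out('wrist','spanner')[0]; m=d['pixels']; print(d['extent'])
pts=[]
for r in range(146,300,8):
    c=np.nonzero(m[r])[0]
    if len(c): print(r,c.min(),c.max(), ray('wrist',((c.min()+c.max())/2,r),.01,T)[:2])
for p in [(287,143),(258,293),(306,293)]: print(p,ray('wrist',p,.01,T))
for p in [(277,230),(296,230),(277,178),(296,178)]: print(p,ray('wrist',p,.048,T))
E
```

```text
Traceback (most recent call last):
ValueError: zero-size array to reduction operation minimum which has no identity
```

```bash
python3 - <<'E'
from h import *
np.set_printoptions(precision=4,suppress=True)
T=tool()
im=cv2.imread('pics/w1.png').astype(int)
print(im[200,286],im[225,286])
B,G,R=im[...,0],im[...,1],im[...,2]
red=(R>1.7*G)&(R>1.7*B)&(R>50); red[:, :240]=0; red[:,330:]=0; red[:150]=0; red[260:]=0
for r in range(172,238,6):
    c=np.nonzero(red[r])[0]; print(r,(c.min(),c.max()) if len(c) else None, end=' ')
d=bot.cut_out('wrist','spanner')[0]; m=d['pixels']; print(d['extent'])
for r in range(146,300,8):
    c=np.nonzero(m[r])[0]
    if len(c): print(r,c.min(),c.max(), ray('wrist',((c.min()+c.max())/2,r),.01,T)[:2])
for p in [(287,143),(258,293),(306,293)]: print(p,ray('wrist',p,.01,T))
for p in [(277,230),(296,230),(277,178),(296,178)]: print(p,ray('wrist',p,.048,T))
E
```

```text
[ 62  67 135] [ 63  70 220]
172 None 178 None 184 (np.int64(279), np.int64(293)) 190 (np.int64(279), np.int64(294)) 196 (np.int64(278), np.int64(294)) 202 (np.int64(278), np.int64(294)) 208 (np.int64(278), np.int64(293)) 214 (np.int64(277), np.int64(293)) 220 (np.int64(277), np.int64(293)) 226 (np.int64(277), np.int64(293)) 232 None [251.0, 136.3, 314.7, 299.0]
146 277 296 [0.4067 0.4246]
154 276 297 [0.4141 0.423 ]
162 276 297 [0.4215 0.4214]
170 275 297 [0.4289 0.4193]
178 274 296 [0.4363 0.4167]
186 274 296 [0.4441 0.415 ]
194 274 295 [0.4519 0.4128]
202 274 295 [0.4598 0.411 ]
210 273 294 [0.4677 0.4083]
218 273 293 [0.4758 0.406 ]
226 273 293 [0.4842 0.4041]
234 262 304 [0.4926 0.4022]
242 253 312 [0.5011 0.3998]
250 252 312 [0.5097 0.3974]
258 251 312 [0.5185 0.3949]
266 251 311 [0.5274 0.3924]
274 251 311 [0.5365 0.3903]
282 252 310 [0.5458 0.3883]
290 251 309 [0.555  0.3851]
298 304 305 [0.5704 0.4086]
(287, 143) [0.4041 0.4257 0.01  ]
(258, 293) [0.5534 0.3614 0.01  ]
(306, 293) [0.5647 0.4114 0.01  ]
(277, 230) [0.4716 0.4009 0.048 ]
(296, 230) [0.4753 0.4174 0.048 ]
(277, 178) [0.4251 0.4115 0.048 ]
(296, 178) [0.4287 0.4272 0.048 ]
```

```bash
python3 -m crank '[{"linear":[0.022,0.02,0.0076],"dr":[0,1.6,0],"hand":0.0},{"linear":[0.022,0.06,0.0076],"dr":[0,1.6,0],"hand":0.0},{"linear":[0.022,0.10,0.0076],"dr":[0,1.6,0],"hand":0.0},{"linear":[0.022,0.14,0.0076],"dr":[0,1.6,0],"hand":0.0},{"linear":[0.022,0.17,0.0076],"dr":[0,1.6,0],"hand":0.0},{"linear":[0.022,0.185,0.0076],"dr":[0,1.6,0],"hand":0.0},{"linear":[0.022,0.185,0.0076],"dr":[0,1.6,0],"hand":0.0}]'
python3 -m crank '[{"linear":[0,0,0],"dr":[0,0,0],"hand":-1},{"linear":[0,0,0],"dr":[0,0,0],"hand":-1},{"linear":[0,0,0],"dr":[0,0,0],"hand":-1},{"linear":[0,0,0],"dr":[0,0,0],"hand":-1},{"linear":[0,0,0],"dr":[0,0,0],"hand":-1},{"linear":[0,0,0],"dr":[0,0,0],"hand":-1}]' 80
```

```text
t: 2.93
eef_pos: [0.4505, 0.4108, 0.0122]
tool_rot: [-0.699, 0.704, -0.09, 0.087]
contact_force: [-0.7, 1.0, 0.5]
gripper_width: 0.506
t: 3.43
eef_pos: [0.4539, 0.4136, 0.018]
tool_rot: [0.702, -0.701, 0.089, -0.09]
contact_force: [-0.5, -0.5, 6.4]
gripper_width: 0.176
```

```bash
python3 -m crank '[{"linear":[0,-0.03,0],"dr":[0,0,0],"hand":-1},{"linear":[0,-0.06,0],"dr":[0,0,0],"hand":-1},{"linear":[0,-0.08,0],"dr":[0,0,0],"hand":-1},{"linear":[0,-0.08,0],"dr":[0,0,0],"hand":-1}]'
python3 - <<'E'
from h import *
a=bot.read_camera('top');b=bot.read_camera('scene'); cv2.imwrite('pics/top2.png',a);cv2.imwrite('pics/scene2.png',b)
A=cv2.resize(a[95:275,160:320],None,fx=2.5,fy=2.5,interpolation=cv2.INTER_CUBIC)
B=cv2.resize(b[75:255,120:280],None,fx=2.5,fy=2.5,interpolation=cv2.INTER_CUBIC)
cv2.imwrite('pics/ab2.png',np.clip(np.hstack([A,B])*1.5,0,255).astype(np.uint8))
print(tool())
E
```

```text
t: 3.77
eef_pos: [0.4551, 0.4147, 0.101]
tool_rot: [0.704, -0.699, 0.088, -0.091]
contact_force: [1.4, -0.5, -2.1]
gripper_width: 0.174
[[ 9.68207919e-01  7.35992157e-04  2.50145724e-01  4.52990237e-01]
 [-2.50146364e-01  9.65923610e-04  9.68207552e-01  4.12694169e-01]
 [ 4.70971503e-04 -9.99999263e-01  1.11932065e-03  9.66953017e-02]
 [ 0.00000000e+00  0.00000000e+00  0.00000000e+00  1.00000000e+00]]
```

View pics/ab2.png

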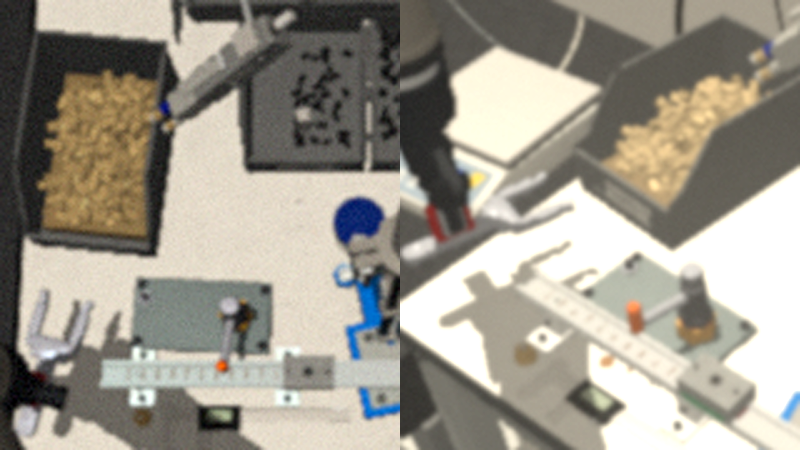

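```bash
python3 - <<'E'
from h import *
np.set_printoptions(precision=4,suppress=True)
P=ray('scene',(230,173.8),0); print('base corner',P)
P2=ray('scene',(120+185/2.5,75+175/2.5),0); print('left',P2)
for z in (0,.03,.05,.08,.125): 
    p=proj('scene',[P[0],P[1],z]); t=proj('top',[P[0],P[1],z]); print(z,(p-[120,75])*2.5+[400,0],(t-[160,95])*2.5)
for q in [(155,252),(25,238)]:
    print([ray('top',(160+q[0]/2.5,95+q[1]/2.5),z) for z in (0,.05,.125)])
# plate corners z=.01 from top
for q in [(134,279),(270,286),(268,353),(132,348)]: print('plate',ray('top',(160+q[0]/2.5,95+q[1]/2.5),.01))
print('knob',ray('top',(160+222/2.5,95+366/2.5),.097), 'hub',ray('top',(160+230/2.5,95+304/2.5),.095))
E
```

```text
base corner [0.638  0.2998 0.    ]
left [0.6662 0.4651 0.    ]
0 [675. 247.] [155.7106 250.9947]
0.03 [672.7643 226.2749] [151.2594 245.6824]
0.05 [671.2204 211.9631] [148.1696 241.9949]
0.08 [668.8198 189.7091] [143.339  236.2298]
0.125 [665.0143 154.4319] [135.6157 227.0124]
[array([0.6367, 0.3007, 0.    ]), array([0.6255, 0.2911, 0.05  ]), array([0.6088, 0.2768, 0.125 ])]
[array([0.6556, 0.4672, 0.    ]), array([0.6436, 0.4508, 0.05  ]), array([0.6257, 0.4261, 0.125 ])]
plate [0.6001 0.324  0.01  ]
plate [0.5907 0.1541 0.01  ]
plate [0.5071 0.1557 0.01  ]
plate [0.5135 0.3236 0.01  ]
knob [0.4821 0.2017 0.097 ] hub [0.5539 0.194  0.095 ]
```

```bash
python3 -m crank '[{"linear":[0.012,0,-0.003],"dr":[0,7,0],"hand":-1},{"linear":[0.025,0,-0.007],"dr":[0,14,0],"hand":-1},{"linear":[0.037,0,-0.010],"dr":[0,21,0],"hand":-1},{"linear":[0.05,0,-0.014],"dr":[0,28,0],"hand":-1},{"linear":[0.062,0,-0.017],"dr":[0,35,0],"hand":-1},{"linear":[0.074,0,-0.021],"dr":[0,42,0],"hand":-1},{"linear":[0.087,0,-0.024],"dr":[0,49,0],"hand":-1},{"linear":[0.10,0,-0.028],"dr":[0,56,0],"hand":-1},{"linear":[0.112,0,-0.031],"dr":[0,63,0],"hand":-1},{"linear":[0.123,0,-0.035],"dr":[0,70,0],"hand":-1}]'
python3 -m crank '[{"linear":[0,0,0],"dr":[0,7.4,0],"hand":-1},{"linear":[0,0,0],"dr":[0,7.4,0],"hand":-1},{"linear":[0,0,0],"dr":[0,7.4,0],"hand":-1},{"linear":[0,0,0],"dr":[0,7.4,0],"hand":-1}]'
python3 - <<'E'
from h import *
np.set_printoptions(precision=4,suppress=True)
T=tool(); print(T, bot.get_obs()['q'])
im=bot.read_camera('wrist'); cv2.imwrite('pics/w3.png',im)
for t,z in [('stop_nut_center',.0195),('pin_top',.023),('lever_knob',.08),('spanner_jaw',T[2,3]-.018+.005)]:
    print(' ',t,[(round(d['score'],2),np.round(d['xy'],1),ray('wrist',d['xy'],z,T)) for d in bot.place_of('wrist',t)[:2]])
E
```

```text
t: 4.7
eef_pos: [0.5627, 0.3468, 0.0938]
tool_rot: [-0.521, 0.523, -0.477, 0.477]
contact_force: [0.3, 0.9, -3.4]
gripper_width: 0.169
t: 5.03
eef_pos: [0.5621, 0.3482, 0.095]
tool_rot: [0.492, -0.494, 0.507, -0.507]
contact_force: [-0.0, -0.4, -2.5]
gripper_width: 0.177
[[-0.0284 -0.0019  0.9996  0.5621]
 [-0.9996 -0.0011 -0.0284  0.3482]
 [ 0.0012 -1.     -0.0018  0.095 ]
 [ 0.      0.      0.      1.    ]] [-0.9243  0.6295  0.394   1.7179 -0.3038  0.8571 -0.4257]
  stop_nut_center [(0.85, array([275.5, 398.1]), array([0.5565, 0.196 , 0.0195]))]
  pin_top [(0.74, array([300. , 269.8]), array([0.5765, 0.3099, 0.023 ]))]
  lever_knob []
  spanner_jaw []
```

View pics/w3.png

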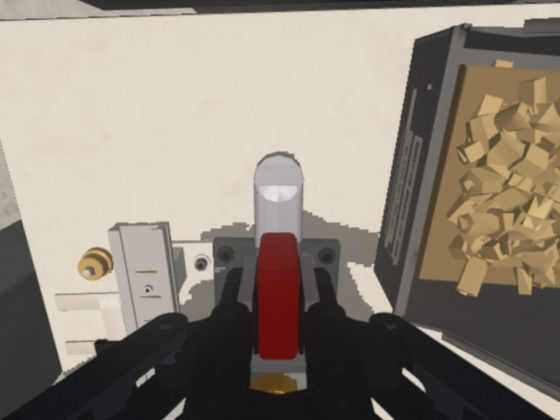

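```bash
python3 - <<'E'
from h import *
np.set_printoptions(precision=4,suppress=True)
T=tool()
im=cv2.imread('pics/w3.png'); 
cv2.imwrite('pics/w3c.png',cv2.resize(im[220:310,200:350],None,fx=5,fy=5,interpolation=cv2.INTER_CUBIC))
for p in [(214.5,238),(339.5,239),(214,285),(226,254),(327,256)]: print(p,ray('wrist',p,.01,T))
zt=T[2,3]-.018
for p in [(256,200),(303,200),(256,240),(303,240)]: print('handle',p,ray('wrist',p,zt+.01,T))
for p in [(258,272),(300,272),(258,355),(300,355)]: print('grip',p,ray('wrist',p,zt+.048,T))
for c in ([.5584,.1934],[.5565,.196]): print(proj('wrist',[*c,.0195],T),proj('wrist',[*c,.028],T))
E
```

```text
(214.5, 238) [0.5193 0.3286 0.01  ]
(339.5, 239) [0.6059 0.3251 0.01  ]
(214, 285) [0.5157 0.2916 0.01  ]
(226, 254) [0.5263 0.3161 0.01  ]
(327, 256) [0.5974 0.3123 0.01  ]
handle (256, 200) [0.5552 0.3805 0.0883]
handle (303, 200) [0.5759 0.3798 0.0883]
handle (256, 240) [0.5542 0.3613 0.0883]
handle (303, 240) [0.5757 0.3606 0.0883]
grip (258, 272) [0.5574 0.3659 0.1263]
grip (300, 272) [0.5722 0.3655 0.1263]
grip (258, 355) [0.5556 0.33   0.1263]
grip (300, 355) [0.5718 0.3295 0.1263]
[277.1396 399.6041] [277.1172 408.8848]
[274.6072 397.0829] [274.5103 406.3165]
```

View pics/w3c.png

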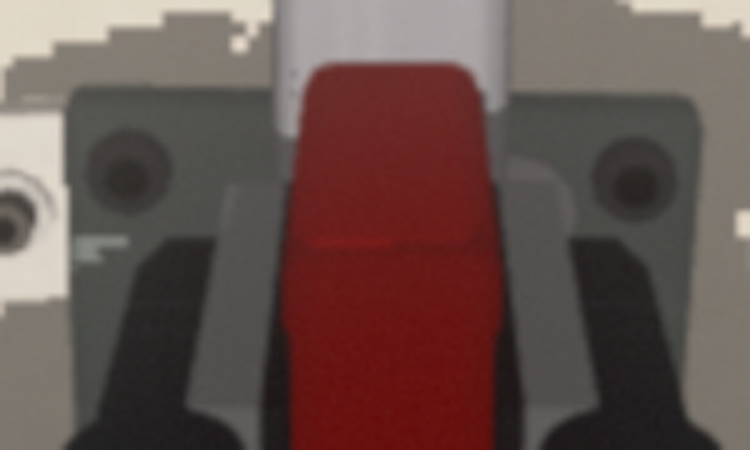

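```bash
cat >> h.py <<'E'
def avg(n=8,name='wrist'):
    Ts=[];
    for i in range(n):
        Ts.append(tool()); im=bot.read_camera(name)
    M=np.mean(Ts,0); M[:3,:3]=Rn.from_matrix([t[:3,:3] for t in Ts]).mean().as_matrix()
    return M,np.std([t[:3,3] for t in Ts],axis=0),im
E
python3 - <<'E'
from h import *
np.set_printoptions(precision=4,suppress=True)
T,s,im=avg(8); print(T,s)
for p in [(215,238),(339,240),(225.6,254.6),(327.2,255.6)]: print(p,ray('wrist',p,.01,T))
zt=T[2,3]-.018
for p in [(256,200),(303,200),(256,240),(303,240)]: print('handle',p,ray('wrist',p,zt+.01,T))
print('pin right edge',ray('wrist',(315.6,258),.023,T))
E
```

```text
[[-0.0323  0.      0.9995  0.5633]
 [-0.9995  0.0002 -0.0323  0.348 ]
 [-0.0002 -1.      0.      0.0964]
 [ 0.      0.      0.      1.    ]] [0.0001 0.0001 0.    ]
(215, 238) [0.5198 0.3285 0.01  ]
(339, 240) [0.6057 0.3242 0.01  ]
(225.6, 254.6) [0.5261 0.3156 0.01  ]
(327.2, 255.6) [0.5977 0.3125 0.01  ]
handle (256, 200) [0.5554 0.3804 0.0884]
handle (303, 200) [0.5761 0.3797 0.0884]
handle (256, 240) [0.5544 0.3612 0.0884]
handle (303, 240) [0.5759 0.3605 0.0884]
pin right edge [0.5882 0.3175 0.023 ]
```

```bash
python3 -m crank '[{"linear":[0.0046,0.02,-0.001],"dr":[0,0.6,0],"hand":-1},{"linear":[0.0046,0.04,-0.001],"dr":[0,0.6,0],"hand":-1},{"linear":[0.0046,0.0514,-0.001],"dr":[0,0.6,0],"hand":-1},{"linear":[0.0046,0.0514,-0.001],"dr":[0,0.6,0],"hand":-1},{"linear":[0.0046,0.0514,-0.001],"dr":[0,0.6,0],"hand":-1},{"linear":[0.0046,0.0514,-0.001],"dr":[0,0.6,0],"hand":-1}]'
python3 - <<'E'
from h import *
np.set_printoptions(precision=4,suppress=True)
T,s,im=avg(4); print(T,s)
cv2.imwrite('pics/w4.png',im)
cv2.imwrite('pics/w4c.png',cv2.resize(im[180:420,150:410],None,fx=2.5,fy=2.5,interpolation=cv2.INTER_CUBIC))
for t,z in [('stop_nut_center',.0195),('pin_top',.023),('spanner_jaw',T[2,3]-.018+.005)]:
    print(' ',t,[(round(d['score'],2),np.round(d['xy'],1),ray('wrist',d['xy'],z,T)) for d in bot.place_of('wrist',t)[:2]])
E
```

```text
t: 6.18
eef_pos: [0.5629, 0.3438, 0.0458]
tool_rot: [-0.49, 0.489, -0.511, 0.511]
contact_force: [0.0, -0.0, -2.9]
gripper_width: 0.174
[[-0.0433  0.0016  0.9991  0.563 ]
 [-0.9991  0.0011 -0.0433  0.3439]
 [-0.0012 -1.      0.0015  0.046 ]
 [ 0.      0.      0.      1.    ]] [0.0001 0.     0.0001]
  stop_nut_center []
  pin_top []
  spanner_jaw []
```

View pics/w4c.png

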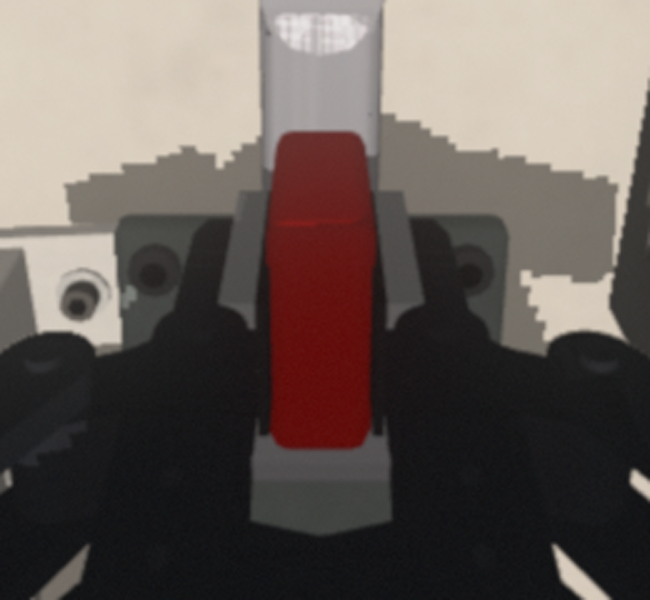

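The crop shows the spanner seated squarely in the gripper. The plate's rear corners are at (197, 267) and (353, 267), and the handle edges are at columns 255 and 303. The plate edge runs parallel to the image rows, so the yaw matches.

```bash
python3 - <<'E'
from h import *
np.set_printoptions(precision=4,suppress=True)
T,s,im=avg(2)
f=lambda p:(150+p[0]/2.5,180+p[1]/2.5)
g=cv2.cvtColor(im,cv2.COLOR_BGR2GRAY).astype(float)
for r in (275,285): print('row',r,g[r,190:204].astype(int),g[r,344:362].astype(int))
print('rows L',g[258:274,206].astype(int),'R',g[258:274,344].astype(int))
for r in (200,230): print('h',g[r,248:262].astype(int),g[r,296:310].astype(int))
Ti=np.linalg.inv(T)
L=lambda p,z:(Ti@np.r_[ray('wrist',p,z,T),1])[:3]
for p in [(117,230),(508,230),(130,216),(495,217),(153,272),(469,272)]: print('plate',L(f(p),.01))
zt=T[2,3]-.018
for p in [(262,60),(383,60),(262,140),(382,140)]: print('handle',L(f(p),zt+.01))
E
```

```text
row 275 [206 205 205 205 204 200 153  87  77  77  79  78  78  77] [ 73  73  72  74  72  73  73  73  72  71  77  99 113 115 116 115 115 115]
row 285 [204 204 204 204 204 204 198 152  85  74  74  74  67  56] [ 48  48  50  51  59  69  70  70  69  71  95 112 113 114 114 115 114 115]
rows L [119 119 119 118 118 117 116 101  81  72  71  72  74  74  76  78] R [117 116 116 115 116 116 114  99  76  67  67  69  70  71  72  73]
h [206 205 206 207 204 178 134 124 135 143 151 158 163 163] [161 155 148 142 135 125 132 177 205 208 207 207 207 207]
h [207 206 205 206 205 201 164 124 131 140 148 156 160 160] [153 148 140 134 124 110 111 118 118 119 119 119 120 119]
plate [ 0.0189  0.0353 -0.0444]
plate [0.0189 0.0353 0.0427]
plate [ 0.0154  0.0353 -0.0413]
plate [0.0157 0.0353 0.0396]
plate [ 0.0296  0.0353 -0.037 ]
plate [0.0296 0.0353 0.0346]
handle [-0.0302  0.008  -0.0095]
handle [-0.0302  0.008   0.0119]
handle [-0.0148  0.008  -0.0098]
handle [-0.0148  0.008   0.0121]
```

```bash
python3 -m crank '[{"linear":[0,0,-0.0017],"dr":[0,0,0],"hand":-1},{"linear":[0,0,-0.0017],"dr":[0,0,0],"hand":-1},{"linear":[0,0.008,-0.0017],"dr":[0,0,0],"hand":-1},{"linear":[0,0.015,-0.0017],"dr":[0,0,0],"hand":-1},{"linear":[0,0.017,-0.0017],"dr":[0,0,0],"hand":-1},{"linear":[0,0.017,-0.0017],"dr":[0,0,0],"hand":-1},{"linear":[0,0.017,-0.0017],"dr":[0,0,0],"hand":-1}]'
python3 -m crank '[{"linear":[0.006,0,0],"dr":[0,0,0],"hand":-1},{"linear":[0.012,0,0],"dr":[0,0,0],"hand":-1},{"linear":[0.018,0,0],"dr":[0,0,0],"hand":-1},{"linear":[0.024,0,0],"dr":[0,0,0],"hand":-1},{"linear":[0.024,0,0],"dr":[0,0,0],"hand":-1},{"linear":[0.024,0,0],"dr":[0,0,0],"hand":-1}]'
```

```text
t: 7.22
eef_pos: [0.5603, 0.3436, 0.028]
tool_rot: [0.489, -0.489, 0.511, -0.511]
contact_force: [-2.1, -0.0, 4.7]
gripper_width: 0.177
t: 7.72
eef_pos: [0.5599, 0.3173, 0.0281]
tool_rot: [-0.488, 0.489, -0.511, 0.512]
contact_force: [0.3, -3.4, 5.4]
gripper_width: 0.175
```

```bash
python3 -m crank '[{"linear":[0,-0.0018,0],"dr":[0,0,0],"hand":-1},{"linear":[0,-0.0018,0],"dr":[0,0,0],"hand":-1},{"linear":[0,-0.0018,0],"dr":[0,0,0],"hand":-1},{"linear":[0,-0.0018,0],"dr":[0,0,0],"hand":-1}]'
python3 -m crank '[{"linear":[0.006,0,0],"dr":[0,0,0],"hand":-1},{"linear":[0.012,0,0],"dr":[0,0,0],"hand":-1},{"linear":[0.018,0,0],"dr":[0,0,0],"hand":-1},{"linear":[0.018,0,0],"dr":[0,0,0],"hand":-1},{"linear":[0.018,0,0],"dr":[0,0,0],"hand":-1}]'
```

```text
t: 8.05
eef_pos: [0.5587, 0.3197, 0.029]
tool_rot: [0.489, -0.49, 0.511, -0.51]
contact_force: [0.6, 0.9, -3.6]
gripper_width: 0.17
t: 8.47
eef_pos: [0.5588, 0.3005, 0.0297]
tool_rot: [-0.489, 0.489, -0.511, 0.511]
contact_force: [0.5, 0.3, -2.3]
gripper_width: 0.174
```

```bash
python3 -m crank '[{"linear":[0.005,0,0],"dr":[0,0,0],"hand":-1},{"linear":[0.010,0,0],"dr":[0,0,0],"hand":-1},{"linear":[0.015,0,0],"dr":[0,0,0],"hand":-1},{"linear":[0.015,0,0],"dr":[0,0,0],"hand":-1},{"linear":[0.015,0,0],"dr":[0,0,0],"hand":-1}]'
python3 -m crank '[{"linear":[0.001,0,0],"dr":[0,0,0],"hand":-1},{"linear":[0.002,0,0],"dr":[0,0,0],"hand":-1},{"linear":[0.003,0,0],"dr":[0,0,0],"hand":-1},{"linear":[0.003,0,0],"dr":[0,0,0],"hand":-1},{"linear":[0.003,0,0],"dr":[0,0,0],"hand":-1}]'
```

```text
t: 8.88
eef_pos: [0.5581, 0.2859, 0.0298]
tool_rot: [-0.489, 0.489, -0.511, 0.511]
contact_force: [-0.7, -0.6, -2.9]
gripper_width: 0.176
t: 9.3
eef_pos: [0.5578, 0.2836, 0.0297]
tool_rot: [0.489, -0.489, 0.511, -0.511]
contact_force: [-0.7, 0.3, -3.8]
gripper_width: 0.174
```

```bash
python3 -m crank '[{"linear":[0.001,0,0],"dr":[0,0,0],"hand":-1},{"linear":[0.002,0,0],"dr":[0,0,0],"hand":-1},{"linear":[0.002,0,0],"dr":[0,0,0],"hand":-1},{"linear":[0.002,0,0],"dr":[0,0,0],"hand":-1}]'
python3 -m crank '[{"linear":[0.001,0,0],"dr":[0,0,0],"hand":-1},{"linear":[0.002,0,0],"dr":[0,0,0],"hand":-1},{"linear":[0.002,0,0],"dr":[0,0,0],"hand":-1},{"linear":[0.002,0,0],"dr":[0,0,0],"hand":-1}]'
python3 - <<'E'
from h import *
np.set_printoptions(precision=4,suppress=True)
T,s,im=avg(4); print(T,s,bot.get_obs()['contact_force'])
cv2.imwrite('pics/w5.png',im); cv2.imwrite('pics/top5.png',bot.read_camera('top')); b=bot.read_camera('scene'); cv2.imwrite('pics/scene5.png',b)
A=cv2.resize(im[180:420,150:410],None,fx=1.6,fy=1.6,interpolation=cv2.INTER_CUBIC)
B=cv2.resize(b[140:240,180:280],(384,384),interpolation=cv2.INTER_CUBIC)
cv2.imwrite('pics/ab5.png',np.hstack([A,np.clip(B*1.4,0,255).astype(np.uint8)]))
E
```

```text
t: 9.63
eef_pos: [0.5578, 0.2814, 0.0297]
tool_rot: [-0.489, 0.489, -0.511, 0.511]
contact_force: [-0.3, -0.8, -4.2]
gripper_width: 0.172
t: 9.97
eef_pos: [0.5577, 0.2799, 0.0298]
tool_rot: [0.489, -0.489, 0.511, -0.511]
contact_force: [0.3, 1.6, -3.4]
gripper_width: 0.171
[[-0.043   0.0002  0.9991  0.5577]
 [-0.9991  0.0005 -0.043   0.28  ]
 [-0.0005 -1.      0.0002  0.0298]
 [ 0.      0.      0.      1.    ]] [0. 0. 0.] [ 0.1756  2.07   -2.3617]
```

View pics/ab5.png

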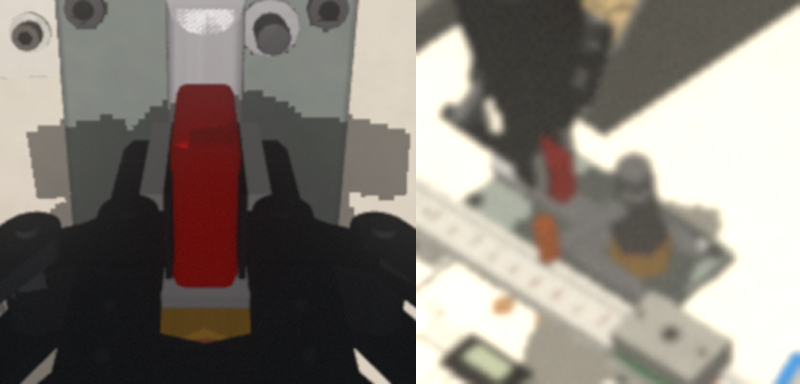

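```bash
python3 -m crank '[{"linear":[0.001,0,0],"dr":[0,0,0],"hand":-1},{"linear":[0.001,0,0],"dr":[0,0,0],"hand":-1},{"linear":[0.001,0,0],"dr":[0,0,0],"hand":-1},{"linear":[0.001,0,0],"dr":[0,0,0],"hand":-1}]'
python3 - <<'E'
from h import *
np.set_printoptions(precision=4,suppress=True)
for i in range(3): T,s,im=avg(2); print(T[:3,3],bot.get_obs()['contact_force'])
E
```

```text
t: 10.6
eef_pos: [0.5577, 0.2797, 0.0299]
tool_rot: [0.49, -0.489, 0.511, -0.51]
contact_force: [-0.5, 5.5, -2.4]
gripper_width: 0.169
[0.5577 0.2797 0.0299] [-0.7384  4.1187 -2.7652]
[0.5577 0.2797 0.0299] [-0.858   5.1674 -2.8188]
[0.5577 0.2797 0.0299] [-0.1278  6.0435 -3.2436]
```

```bash
python3 -m crank '[{"linear":[-0.002,0,0],"dr":[0,0,0],"hand":-1},{"linear":[-0.002,0.001,0],"dr":[0,0,0],"hand":-1},{"linear":[-0.002,0.0015,0],"dr":[0,0,0],"hand":-1},{"linear":[-0.002,0.0015,0],"dr":[0,0,0],"hand":-0.2},{"linear":[-0.002,0.0015,0],"dr":[0,0,0],"hand":-0.2},{"linear":[-0.002,0.0015,0],"dr":[0,0,0],"hand":-0.2},{"linear":[-0.002,0.0015,0],"dr":[0,0,0],"hand":-0.2}]'
python3 -m crank '[{"linear":[0,-0.03,0],"dr":[0,0,0],"hand":-0.2},{"linear":[0,-0.07,0],"dr":[0,0,0],"hand":-0.2},{"linear":[0,-0.11,0],"dr":[0,0,0],"hand":-0.2},{"linear":[0,-0.15,0],"dr":[0,0,0],"hand":-0.2},{"linear":[-0.02,-0.17,0],"dr":[0,0,0],"hand":-0.2},{"linear":[-0.03,-0.17,0],"dr":[0,0,0],"hand":-0.2},{"linear":[-0.03,-0.17,0],"dr":[0,0,0],"hand":-0.2}]'
python3 - <<'E'
from h import *
np.set_printoptions(precision=4,suppress=True)
T,s,im=avg(4); print(T,bot.get_obs()['contact_force'],bot.get_obs()['q'])
cv2.imwrite('pics/w6.png',im)
for t,z in [('stop_nut_center',.0195),('pin_top',.023),('lever_knob',.08),('spanner_grip',.039),('spanner_jaw',.015)]:
    print(' ',t,[(round(d['score'],2),np.round(d['xy'],1),ray('wrist',d['xy'],z,T)) for d in bot.place_of('wrist',t)[:2]])
E
```

```text
t: 11.48
eef_pos: [0.558, 0.28, 0.0283]
tool_rot: [-0.489, 0.489, -0.511, 0.511]
contact_force: [0.3, 0.1, -1.1]
gripper_width: 0.403
t: 12.07
eef_pos: [0.5591, 0.3141, 0.1996]
tool_rot: [0.491, -0.489, 0.51, -0.509]
contact_force: [-0.5, 0.7, -0.9]
gripper_width: 0.403
[[-0.0416 -0.0006  0.9991  0.5584]
 [-0.9991  0.     -0.0416  0.3113]
 [-0.     -1.     -0.0006  0.1977]
 [ 0.      0.      0.      1.    ]] [-0.716  -0.2842  0.0665] [-0.9288  0.4793  0.4489  1.705  -0.2367  1.0149 -0.4419]
  stop_nut_center [(0.59, array([278.4, 287. ]), array([0.5547, 0.1954, 0.0195]))]
  pin_top [(0.89, array([299.4, 177.8]), array([0.5785, 0.3099, 0.023 ])), (0.39, array([158.8, 301.9]), array([0.432 , 0.1852, 0.023 ]))]
  lever_knob [(0.64, array([278.9, 289.6]), array([0.5565, 0.23  , 0.08  ]))]
  spanner_grip [(0.65, array([276.4, 212.9]), array([0.5565, 0.2827, 0.039 ]))]
  spanner_jaw []
```

View pics/w6.png

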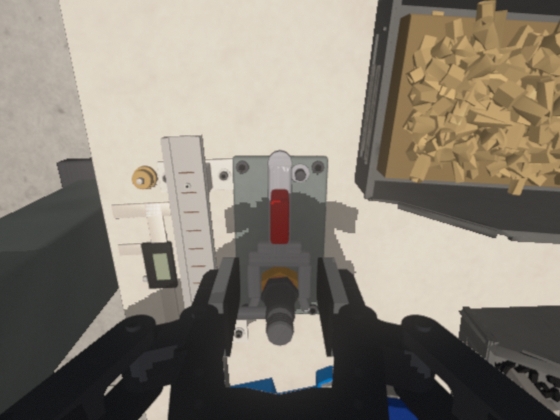

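The spanner lies seated in this picture: grip at (279, 217), handle alongside the pin at (300, 175), head around the brass nut at (280, 275). The finger hides the knob. Next I turn the tool and move above the knob, with the fingers arranged to straddle it.

```bash
python3 -m crank '[{"linear":[0.010,0,-0.008],"dr":[0,-7,0],"hand":-0.2},{"linear":[0.022,0,-0.016],"dr":[0,-14,0],"hand":-0.2},{"linear":[0.034,0,-0.025],"dr":[0,-21,0],"hand":-0.3},{"linear":[0.046,0,-0.033],"dr":[0,-28,0],"hand":-0.3},{"linear":[0.058,0,-0.042],"dr":[0,-35,0],"hand":-0.3},{"linear":[0.07,0,-0.05],"dr":[0,-42,0],"hand":-0.3},{"linear":[0.082,0,-0.058],"dr":[0,-49,0],"hand":-0.3},{"linear":[0.093,0,-0.067],"dr":[0,-56,0],"hand":-0.3},{"linear":[0.104,0,-0.075],"dr":[0,-63,0],"hand":-0.3},{"linear":[0.115,0,-0.083],"dr":[0,-70,0],"hand":-0.3}]'
python3 -m crank '[{"linear":[0,0,0],"dr":[0,-7,0],"hand":-0.3},{"linear":[0,0,0],"dr":[0,-13,0],"hand":-0.3},{"linear":[0,0,0],"dr":[0,-13,0],"hand":-0.3},{"linear":[0,0,0],"dr":[0,-13,0],"hand":-0.3},{"linear":[0,0,0],"dr":[0,-13,0],"hand":-0.3}]'
python3 - <<'E'
from h import *
np.set_printoptions(precision=4,suppress=True)
T,s,im=avg(4); print(T,bot.get_obs()['contact_force'],bot.get_obs()['q'])
cv2.imwrite('pics/w7.png',im)
for t,z in [('stop_nut_center',.0195),('pin_top',.023),('lever_knob',.08),('spanner_grip',.039),('spanner_jaw',.015)]:
    print(' ',t,[(round(d['score'],2),np.round(d['xy'],1),ray('wrist',d['xy'],z,T)) for d in bot.place_of('wrist',t)[:2]])
E
```

```text
t: 13.35
eef_pos: [0.4707, 0.1983, 0.1981]
tool_rot: [-0.694, 0.694, -0.136, 0.136]
contact_force: [-0.4, 0.1, -0.5]
gripper_width: 0.353
t: 13.77
eef_pos: [0.4712, 0.1991, 0.1981]
tool_rot: [-0.705, 0.705, -0.06, 0.06]
contact_force: [0.7, -0.7, -0.4]
gripper_width: 0.346
[[ 0.986  -0.0001  0.167   0.4712]
 [-0.167  -0.0001  0.986   0.1992]
 [-0.0001 -1.     -0.0001  0.1981]
 [ 0.      0.      0.      1.    ]] [ 0.4199  0.0188 -0.7788] [-0.6763  0.246   0.1807  1.987  -0.0553  0.9134  0.9373]
  stop_nut_center [(0.58, array([288.3, 257.4]), array([0.5554, 0.1955, 0.0195]))]
  pin_top [(0.93, array([405.5, 264.2]), array([0.5802, 0.3084, 0.023 ])), (0.44, array([284.4, 213.6]), array([0.5079, 0.1992, 0.023 ]))]
  lever_knob [(0.69, array([287.5, 248.2]), array([0.5165, 0.1994, 0.08  ])), (0.64, array([288.7, 211.9]), array([0.4863, 0.2051, 0.08  ]))]
  spanner_grip [(0.59, array([377.1, 252.6]), array([0.5543, 0.2784, 0.039 ]))]
  spanner_jaw [(0.31, array([405.1, 264.9]), array([0.5857, 0.3104, 0.015 ]))]
```

View pics/w7.png

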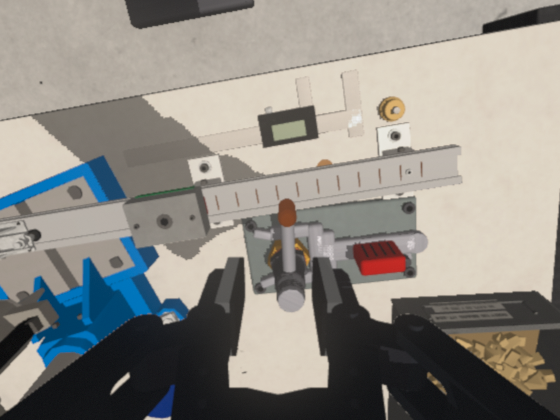

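The picture shows the orange knob between the fingers at (288, 212), the hub top at (291, 297), the track block at (165, 215) and the spanner on the nut at right (red grip at (378, 257), pin at (405, 264)). I use the detection at (288.7, 211.9) and discard the one at (287, 248), which lies on the bar.

```bash
python3 -m crank '[{"linear":[0.0141,0.01,0.0072],"dr":[0,-3,0],"hand":-0.3},{"linear":[0.0141,0.05,0.0072],"dr":[0,-3,0],"hand":-0.3},{"linear":[0.0141,0.085,0.0072],"dr":[0,-3,0],"hand":-0.3},{"linear":[0.0141,0.11,0.0072],"dr":[0,-3,0],"hand":-0.3},{"linear":[0.0141,0.127,0.0072],"dr":[0,-3,0],"hand":-0.3},{"linear":[0.0141,0.127,0.0072],"dr":[0,-3,0],"hand":-0.3},{"linear":[0.0141,0.127,0.0072],"dr":[0,-3,0],"hand":-0.3}]'
python3 - <<'E'
from h import *
np.set_printoptions(precision=4,suppress=True)
T,s,im=avg(4); print(T,bot.get_obs()['contact_force'])
cv2.imwrite('pics/w8.png',im); cv2.imwrite('pics/w8c.png',cv2.resize(im[150:350,180:400],None,fx=3,fy=3,interpolation=cv2.INTER_CUBIC))
E
```

```text
t: 14.8
eef_pos: [0.4858, 0.2037, 0.0708]
tool_rot: [-0.706, 0.706, -0.041, 0.039]
contact_force: [-0.5, -0.8, 1.4]
gripper_width: 0.349
[[ 0.9936  0.0008  0.1131  0.4868]
 [-0.1131  0.0004  0.9936  0.2042]
 [ 0.0007 -1.      0.0005  0.0719]
 [ 0.      0.      0.      1.    ]] [ 0.1971  0.9683 -0.3251]
```

View pics/w8c.png

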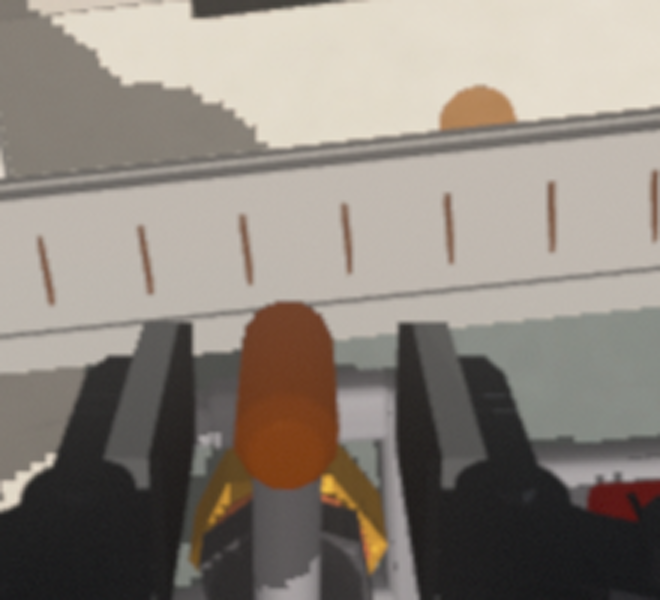

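```bash
python3 - <<'E'
from h import *
np.set_printoptions(precision=4,suppress=True)
T,s,im=avg(2); Ti=np.linalg.inv(T)
f=lambda p:(180+p[0]/3,150+p[1]/3)
k=ray('wrist',f((288,438)),.097,T); print('knob',k,(Ti@np.r_[k,1])[:3])
for st in ([.5548,.1958],[.554,.1965],[.5560,.1965]):
    print('stud in tool',(Ti@np.r_[st,.08,1])[:3],'phi',np.degrees(np.arctan2(k[1]-st[1],st[0]-k[0])),np.hypot(*(k[:2]-st)))
E
```

```text
knob [0.4837 0.2042 0.097 ] [-0.0034 -0.0243 -0.0007]
stud in tool [ 0.0681 -0.0072 -0.001 ] phi 6.726088713301546 0.07160869776086899
stud in tool [ 0.0673 -0.0072 -0.0004] phi 6.238875733104994 0.07073477512389853
stud in tool [ 0.0693 -0.0072 -0.0002] phi 6.067635777567291 0.07272325483093989
```

```bash
python3 -m crank '[{"linear":[0,0,0.003],"dr":[0,0,0],"hand":-0.3},{"linear":[0,0,0.005],"dr":[0,0,0],"hand":-0.3},{"linear":[0,0,0.0072],"dr":[0,0,0],"hand":-0.3},{"linear":[0,0,0.0072],"dr":[0,0,0],"hand":-0.3},{"linear":[0,0,0.0072],"dr":[0,0,0],"hand":-0.3}]'
python3 -m crank '[{"linear":[0.0001,0,0.0012],"dr":[0,1,0],"hand":-0.3},{"linear":[0.0003,0,0.0024],"dr":[0,2,0],"hand":-0.3},{"linear":[0.0005,0,0.0036],"dr":[0,3,0],"hand":-0.3},{"linear":[0.0007,0,0.0047],"dr":[0,4,0],"hand":-0.3}]'
python3 -m crank '[{"linear":[0.0001,0,0.0012],"dr":[0,1,0],"hand":-0.3},{"linear":[0.0003,0,0.0024],"dr":[0,2,0],"hand":-0.3},{"linear":[0.0005,0,0.0036],"dr":[0,3,0],"hand":-0.3},{"linear":[0.0007,0,0.0047],"dr":[0,4,0],"hand":-0.3}]'
```

```text
t: 15.52
eef_pos: [0.487, 0.2114, 0.0712]
tool_rot: [0.706, -0.706, 0.04, -0.04]
contact_force: [-0.1, -0.2, -0.6]
gripper_width: 0.352
t: 15.85
eef_pos: [0.4882, 0.2158, 0.0711]
tool_rot: [-0.704, 0.704, -0.065, 0.065]
contact_force: [0.3, 0.0, 0.3]
gripper_width: 0.348
t: 16.18
eef_pos: [0.4898, 0.2204, 0.0712]
tool_rot: [-0.701, 0.701, -0.09, 0.09]
contact_force: [1.0, -0.1, -0.3]
gripper_width: 0.349
```

```bash
for i in 1 2 3; do python3 -m crank '[{"linear":[0.0001,0,0.0012],"dr":[0,1,0],"hand":-0.3},{"linear":[0.0003,0,0.0024],"dr":[0,2,0],"hand":-0.3},{"linear":[0.0005,0,0.0036],"dr":[0,3,0],"hand":-0.3},{"linear":[0.0007,0,0.0047],"dr":[0,4,0],"hand":-0.3}]' | grep -E 'eef|rot|force'; done; cat >> h.py <<'E'
def phi(): # tool angle clockwise, deg, and push force along tangent, from current obs
    T=tool(); return np.degrees(np.arctan2(T[0,2],T[1,2]))
E
```

```text
eef_pos: [0.4917, 0.2248, 0.0712]
tool_rot: [0.698, -0.698, 0.114, -0.114]
contact_force: [-0.5, -0.1, 0.1]
eef_pos: [0.4938, 0.229, 0.0712]
tool_rot: [0.693, -0.693, 0.138, -0.138]
contact_force: [-0.8, -1.3, 0.4]
eef_pos: [0.4963, 0.2331, 0.0712]
tool_rot: [0.688, -0.688, 0.163, -0.163]
contact_force: [-0.2, -0.8, -0.4]
```

```bash
for i in 1 2 3; do python3 -m crank '[{"linear":[0.0001,0,0.0012],"dr":[0,1,0],"hand":-0.3},{"linear":[0.0003,0,0.0024],"dr":[0,2,0],"hand":-0.3},{"linear":[0.0005,0,0.0036],"dr":[0,3,0],"hand":-0.3},{"linear":[0.0007,0,0.0047],"dr":[0,4,0],"hand":-0.3}]' | grep -E 'eef|rot|force'; done
```

```text
eef_pos: [0.499, 0.2369, 0.0712]
tool_rot: [0.682, -0.682, 0.186, -0.186]
contact_force: [1.1, -0.5, 0.2]
eef_pos: [0.502, 0.2406, 0.0712]
tool_rot: [0.675, -0.675, 0.21, -0.21]
contact_force: [-0.1, -0.5, -0.2]
eef_pos: [0.5049, 0.2437, 0.0711]
tool_rot: [-0.667, 0.668, -0.234, 0.233]
contact_force: [-1.7, -0.9, 1.3]
```

```bash
for i in 1 2; do python3 -m crank '[{"linear":[0.0001,0,0.0012],"dr":[0,1,0],"hand":-0.3},{"linear":[0.0003,0,0.0024],"dr":[0,2,0],"hand":-0.3},{"linear":[0.0005,0,0.0036],"dr":[0,3,0],"hand":-0.3}]' | grep -E 'eef|rot|force'; done
```

```text
eef_pos: [0.5077, 0.2465, 0.0711]
tool_rot: [-0.661, 0.661, -0.251, 0.251]
contact_force: [-1.1, -2.2, 0.7]
eef_pos: [0.5106, 0.2489, 0.0712]
tool_rot: [-0.654, 0.654, -0.268, 0.268]
contact_force: [-2.0, -1.1, -0.7]
```

```bash
for i in 1 2; do python3 -m crank '[{"linear":[0.0001,0,0.0012],"dr":[0,1,0],"hand":-0.3},{"linear":[0.0003,0,0.0024],"dr":[0,2,0],"hand":-0.3}]' | grep -E 'eef|rot|force'; done
```

```text
eef_pos: [0.5123, 0.2503, 0.0711]
tool_rot: [-0.649, 0.65, -0.28, 0.279]
contact_force: [-2.1, -1.8, 1.1]
eef_pos: [0.5141, 0.2515, 0.071]
tool_rot: [-0.644, 0.645, -0.291, 0.291]
contact_force: [-2.0, -2.3, 0.9]
```

```bash
for i in 1 2; do python3 -m crank '[{"linear":[0.0001,0,0.0012],"dr":[0,1,0],"hand":-0.3},{"linear":[0.0003,0,0.0024],"dr":[0,2,0],"hand":-0.3}]' | grep -E 'eef|rot|force'; done
```

```text
eef_pos: [0.5159, 0.2528, 0.071]
tool_rot: [-0.639, 0.64, -0.302, 0.302]
contact_force: [-4.1, -3.6, 0.9]
eef_pos: [0.5176, 0.2539, 0.0708]
tool_rot: [-0.633, 0.635, -0.314, 0.313]
contact_force: [-4.5, -3.7, 1.8]
```

Free travel ran to a tool angle of about 38°. The lever then dragged at 2–3 N up to about 48.6° and took 5.5–5.8 N from about 50°. So it came up tight at a lever angle of about 48.3°, and the target is about 78°.

```bash
for i in 1 2 3; do python3 -m crank '[{"linear":[0.0001,0,0.0012],"dr":[0,1,0],"hand":-0.3},{"linear":[0.0003,0,0.0024],"dr":[0,2,0],"hand":-0.3},{"linear":[0.0005,0,0.0036],"dr":[0,3,0],"hand":-0.3},{"linear":[0.0007,0,0.0047],"dr":[0,4,0],"hand":-0.3}]' | grep -E 'eef|rot|force'; done
```

```text
eef_pos: [0.5216, 0.2562, 0.0708]
tool_rot: [-0.622, 0.623, -0.336, 0.335]
contact_force: [-4.4, -3.3, 1.0]
eef_pos: [0.5258, 0.2583, 0.0708]
tool_rot: [-0.61, 0.611, -0.357, 0.356]
contact_force: [-6.0, -2.7, 0.8]
eef_pos: [0.5301, 0.26, 0.0707]
tool_rot: [-0.597, 0.599, -0.378, 0.377]
contact_force: [-5.6, -3.6, 1.5]
```

```bash
python3 - <<'E'
from h import *
np.set_printoptions(precision=4,suppress=True)
T,s,im=avg(2); Ti=np.linalg.inv(T); print(T[:3,3],phi(),bot.get_obs()['contact_force'])
b,g,r=[im[...,i].astype(int) for i in range(3)]
m=((r>1.6*g)&(r>2.2*b)&(r>90)).astype(np.uint8); m[:200]=0
n,l,st,c=cv2.connectedComponentsWithStats(m)
for i in range(1,n):
    if st[i,4]>60: print(st[i],c[i])
stud=np.array([.5548,.1958])
for d in bot.place_of('wrist','lever_knob')[:2]:
    k=ray('wrist',d['xy'],.08,T); print(d['score'],d['xy'],k,'phi',np.degrees(np.arctan2(k[1]-stud[1],stud[0]-k[0])),np.hypot(*(k[:2]-stud)))
print('tz of stud',(Ti@np.r_[stud,.08,1])[:3], 'pred z97', [proj('wrist',[stud[0]-.07*np.cos(a),stud[1]+.07*np.sin(a),.097],T) for a in np.radians([58,62.5,67])])
E
```

```text
[0.5302 0.2601 0.0707] 64.54954489548543 [-5.5581 -3.7228  1.1493]
[ 329  200   55   76 2341] [354.9492 236.3311]
[ 239  255   33   64 1747] [255.7052 287.4969]
0.91 [256.1, 283.4] [0.5223 0.2566 0.08  ] phi 61.91846084100365 0.06895539223182376
tz of stud [ 0.0686 -0.0093 -0.0053] pred z97 [array([240.6004, 305.58  ]), array([255.0896, 304.6547]), array([269.6596, 304.7118])]
```

```bash
for i in 1 2 3; do python3 -m crank '[{"linear":[0.0001,0,0.0012],"dr":[0,1,0],"hand":-0.3},{"linear":[0.0003,0,0.0024],"dr":[0,2,0],"hand":-0.3},{"linear":[0.0005,0,0.0036],"dr":[0,3,0],"hand":-0.3},{"linear":[0.0007,0,0.0047],"dr":[0,4,0],"hand":-0.3}]' | grep -E 'eef|rot|force'; done
python3 - <<'E'
from h import *
np.set_printoptions(precision=4,suppress=True)
T,s,im=avg(2); Ti=np.linalg.inv(T); print(T[:3,3],phi(),bot.get_obs()['contact_force'])
stud=np.array([.5548,.1958])
z0=(Ti@np.r_[stud,.08,1])[2]; print('theta',phi()+np.degrees(np.arcsin((-.0078-z0)/.07)),z0)
for d in bot.place_of('wrist','lever_knob')[:1]:
    k=ray('wrist',d['xy'],.08,T); print(d['score'],d['xy'],k,'phi',np.degrees(np.arctan2(k[1]-stud[1],stud[0]-k[0])),np.hypot(*(k[:2]-stud)))
E
```

```text
eef_pos: [0.5345, 0.2615, 0.0707]
tool_rot: [-0.583, 0.585, -0.399, 0.398]
contact_force: [-6.5, -3.3, 1.5]
eef_pos: [0.5389, 0.2627, 0.0706]
tool_rot: [-0.569, 0.571, -0.419, 0.418]
contact_force: [-6.5, -2.9, 1.8]
eef_pos: [0.5434, 0.2635, 0.0706]
tool_rot: [-0.554, 0.556, -0.439, 0.437]
contact_force: [-6.8, -3.2, 1.4]
[0.5436 0.2636 0.0706] 76.53357551439451 [-6.1798 -2.5684  1.2357]
theta 74.09764511940051 -0.0048248460649708
0.81 [254.1, 283.4] [0.5344 0.2619 0.08  ] phi 72.83315895591636 0.06913141485633499
```

```bash
python3 -m crank '[{"linear":[0.0001,0,0.0012],"dr":[0,1,0],"hand":-0.3},{"linear":[0.0003,0,0.0024],"dr":[0,2,0],"hand":-0.3},{"linear":[0.0005,0,0.0036],"dr":[0,3,0],"hand":-0.3},{"linear":[0.0008,0,0.0053],"dr":[0,4.5,0],"hand":-0.3},{"linear":[0.0008,0,0.0053],"dr":[0,4.5,0],"hand":-0.3}]' | grep -E 'eef|rot|force'
python3 - <<'E'
from h import *
np.set_printoptions(precision=4,suppress=True)
T,s,im=avg(2); Ti=np.linalg.inv(T); print(T,phi(),bot.get_obs()['contact_force'])
stud=np.array([.5548,.1958])
z0=(Ti@np.r_[stud,.08,1])[2]; print('theta',phi()+np.degrees(np.arcsin((-.0078-z0)/.07)),z0)
for d in bot.place_of('wrist','lever_knob')[:1]:
    k=ray('wrist',d['xy'],.08,T); print(d['score'],d['xy'],k,'phi',np.degrees(np.arctan2(k[1]-stud[1],stud[0]-k[0])),np.hypot(*(k[:2]-stud)))
E
```

```text
eef_pos: [0.5488, 0.2642, 0.0705]
tool_rot: [-0.536, 0.538, -0.46, 0.459]
contact_force: [-6.3, -1.6, 0.9]
[[ 0.1558 -0.0037  0.9878  0.5488]
 [-0.9878 -0.0007  0.1558  0.2642]
 [ 0.0002 -1.     -0.0038  0.0705]
 [ 0.      0.      0.      1.    ]] 80.98913446449826 [-5.305  -2.7586  1.9626]
theta 78.52002977629455 -0.004784353144916209
0.81 [257.0, 281.9] [0.5407 0.2642 0.08  ] phi 78.33278735253879 0.06985053898506129
```

```bash
python3 -m crank '[{"linear":[0,0,-0.003],"dr":[0,0,0],"hand":-0.3},{"linear":[0,0,-0.007],"dr":[0,0,0],"hand":-0.3},{"linear":[0,0,-0.007],"dr":[0,0,0],"hand":-0.3},{"linear":[0,-0.02,-0.007],"dr":[0,0,0],"hand":-0.3},{"linear":[0,-0.06,-0.007],"dr":[0,0,0],"hand":-0.3},{"linear":[0,-0.10,-0.007],"dr":[0,0,0],"hand":-0.3},{"linear":[0,-0.13,-0.007],"dr":[0,0,0],"hand":-0.3},{"linear":[-0.02,-0.15,-0.007],"dr":[0,0,0],"hand":-0.3},{"linear":[-0.05,-0.15,-0.007],"dr":[0,0,0],"hand":-0.3},{"linear":[-0.05,-0.15,-0.007],"dr":[0,0,0],"hand":-0.3}]'
python3 - <<'E'
from h import *
np.set_printoptions(precision=4,suppress=True)
T,s,im=avg(3); print(T[:3,3],phi(),bot.get_obs()['contact_force'])
stud=np.array([.5548,.1958])
for t,z in [('lever_knob',.08),('spanner_grip',.039),('pin_top',.023),('stop_nut_center',.0195)]:
  for d in bot.place_of('wrist',t)[:2]:
    k=ray('wrist',d['xy'],z,T); print(t,round(d['score'],2),d['xy'],k,'phi',np.degrees(np.arctan2(k[1]-stud[1],stud[0]-k[0])),np.hypot(*(k[:2]-stud)))
b=bot.read_camera('scene')
B=cv2.resize(b[120:260,130:270],(420,420),interpolation=cv2.INTER_CUBIC)
cv2.imwrite('pics/fin.png',np.hstack([cv2.resize(im[120:400,150:400],(375,420)),np.clip(B*1.3,0,255).astype(np.uint8)]))
E
```

```text
t: 23.05
eef_pos: [0.5355, 0.3207, 0.2234]
tool_rot: [0.542, -0.537, 0.458, -0.457]
contact_force: [-1.0, 1.6, -0.9]
gripper_width: 0.353
[0.5355 0.3178 0.2224] 80.91810182117523 [ 0.3224 -0.1361 -0.1618]
lever_knob 0.7 [269.3, 244.7] [0.5378 0.2658 0.08  ] phi 76.32589723572845 0.07207209307085473
spanner_grip 0.78 [292.1, 214.3] [0.5566 0.2822 0.039 ] phi 91.22026182450209 0.08645418441913637
spanner_grip 0.49 [318.4, 185.3] [0.576  0.3147 0.039 ] phi 100.09466887771688 0.12082016781979167
pin_top 0.95 [318.5, 188.5] [0.5793 0.3075 0.023 ] phi 102.38023317450005 0.11438469231446866
stop_nut_center 0.62 [277.4, 284.8] [0.5571 0.1922 0.0195] phi -122.248190642922 0.0043113858079262095
```

View pics/fin.png

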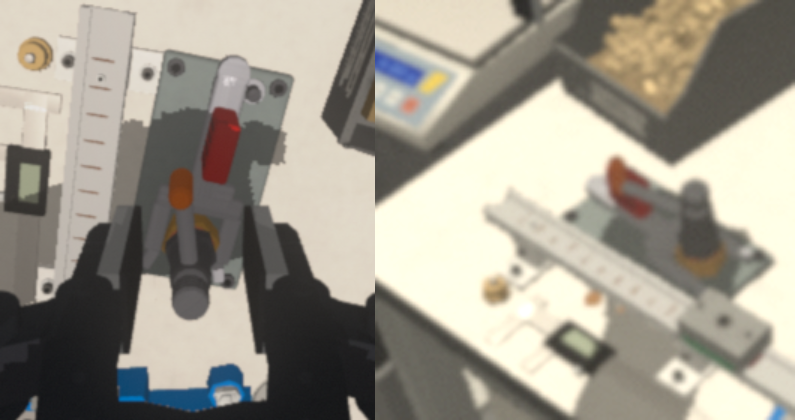

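```bash
python3 -c "
from h import *
print(bot.hand_in())"
```

```text
the job is handed in; nothing more can be done
None
```

The spanner is on the brass nut, let go of, with its handle lying against the pin, and the jam nut is tightened about 30° past where it came up tight. I handed the job in at about 23 s of the 72 s allowed; hand-in gives no verdict.

- **Spanner:** I slid it on until the back of the jaw touched the nut (about 5 N), drew back up to 2 mm, set it down on the plate and released it. The last picture shows it seated on the nut and touching the pin.
- **Lever:** it turned freely (under 1 N) to a lever angle of about 38°, dragged at 2–3 N to about 48°, then took 5.5–7.5 N. I stopped at about 78.4°, roughly 30° past tight. The highest push force I read was about 7.5 N, against the 20 N limit.
- **Checks that differed:** from the arm's position the final lever angle was 78.5°. The camera gave 78.3° with the fingers still on the knob, but 76.3° after they backed off. That puts the further turn at 28–30°, within the ±8° allowed. The point where it came tight is itself only known to about 1–2°.
- **Brass nut:** I did not measure its turn directly. From the drag it turned about 10°, under the 20° limit.

The track, its block and the bin showed no change in the last picture; the jar and the offcut were not checked again.

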